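# Press a pack of plant sheets with the lever press

## Task

Push the pale plywood plant pack fully home in the press so that it sits square against the back stop, then pump the red lever through full strokes until the platen is tight on the pack and the lever goes solid. Do not force the lever once it is solid; let it spring back up, work the platen only by the lever, and leave everything else on the bench where it is.

Things in the scene. Friction and masses are not known exactly. Their poses are not given: they have to be found in the camera images.
- press: Fixed lever press, green head. Origin on the bench under the ram axis; its +x points to its back (the pack goes in along +x), +y left. Steel bed 12 mm thick, x -205..+80, y +-105 mm. Guide rails along x, 10 mm high, inner faces y = +-77 mm, x -200..+40. Posts at x 15, y +-94; head z 152..202, x -30..+46, y +-109 mm; the notched ram rises through it to 270 mm.
- stop_face (a point): Foot of the front face of the press's back stop (16 mm high lip across the bed, 140 mm wide), at bed height, 50 mm behind the ram axis; axes as the press.
- platen: Aluminium pressing plate 90 (x) x 110 (y) x 12 mm under the head, on the ram through a stiff spring cushion (5 mm of give, 6 to 46 N, then solid). Origin at the centre of its underside, axes as the press. Starting height varies. Each full lever stroke ratchets it down about 10 mm and it stays there; it cannot be raised again.
- pack: Loose pack of sheets between two pale plywood boards, 150 (x) x 120 (y) x 30 mm, about 0.5 kg. Origin under its centre. It lies on the bed between the rails, part way out towards the robot and a little skewed. Home: its whole +x edge against the back stop, its centre 25 mm and its front edge 100 mm before the ram axis.
- lever (a joint): Sprung hand lever at the right (-y) side of the press. 0 = up (its spring returns it), grows as pressed down, stop at 0.85 rad. The ratchet takes the next notch only in a stroke from fully up to 0.75 rad or more. Free pumping takes 6 to 9 N at the bar; once the platen is tight on the pack the lever goes stiff (15 N and more) wherever it is in its swing. Over 35 N harms the press.
- lever_pivot (a point): Pivot axis of the lever, 170 mm above the bench, 30 mm before and 90 mm to the right of the ram axis; axes as the press. The lever swings in the y-z plane of this frame, about its x axis.
- lever_grip (a point): Centre of the red cross bar at the lever's end: 24 mm thick, 90 mm long, lying along the press's x, 180 mm from the pivot. With lever joint value q the bar lies at y = -180 cos(0.55 - q), z = 180 sin(0.55 - q) mm in the pivot's frame.
- beaker: clear straight beaker, 72 mm across, 100 mm high; origin under its centre
- wash_bottle: white bottle with a red cap, 60 mm across, 170 mm high; origin under its centre
- brush: soft brush lying on the bench; origin near its middle
- jar: small amber jar, 56 mm across, 75 mm high; origin under its centre
- tape: blue tape ring lying flat, 80 mm across, 22 mm high; origin under its centre
- spare_pack: another pack with dark brown boards, 150 x 120 x 30 mm, waiting at the left of the bench; not for this job; origin under its centre
- spatula: spatula lying on the bench at the right; origin near its middle
Mind the look-alikes: they are no part of the job. Leave any green or yellow look-alike of the pack alone.

How it is judged:
By the outcome, as a careful person would: the job done as asked, in the order asked, and still so for the second after the job is handed in, with the robot touching nothing.
It also fails if it takes over 67 s, if anything falls off the work surface, if the arm or the gripper's body presses on something with over 40 N, if the wrist force passes 120 N, or if a joint passes its speed limit or range.

## Robot

A 6-joint arm with a two-finger parallel gripper is mounted at the origin on the work surface. World frame = base frame: x ahead of the robot, y to its left, z up, the work surface at z = 0. Lengths are in mm, angles in rad, forces in N, time in s.
With the tool pointing down it reaches from about 275 to 1000 mm from the base axis. Payload 8.4 kg.
Tool frame: the origin (TCP) lies between the finger pads; the fingertips stand 17 mm ahead of it and the grasp point (between the pads) lies 2 mm behind it; z points along the fingers, y is the line along which they close (so a half turn about z gives the same grasp; the last joint's range is limited). The gripper opens to 85 mm and grips with 20 to 120 N. Pads are 22 mm wide; open, the fingers measure 114 mm over their backs; the gripper's body (76 mm by 85 mm) begins 54 mm behind the grasp point. The pads swing forward as they close: fully open they stand 13 mm farther back than shut.
Start: joints at [-1.112, 0.353, 1.633, -0, 1.155, -0.002], TCP at [277.915, -559.814, 248.281] pointing down, gripper open.
Joint ranges: [-2.63, 2.63], [-0.92, 2.1], [0.06, 2.66], [-1.3, 4.44], [0, 2.69], [-3.02, 3.02]. Speed limits (rad/s): [2.22, 2.22, 2.79, 3.14, 3.14, 3.14].

## Interface

Orientations are given as [roll, pitch, yaw] about the fixed x, y, z axes, in that order (R = Rz(yaw) Ry(pitch) Rx(roll)).
In Python, from rig import sense, grab_frame, sign_off gives the robot as it stands. The module is installed in compiled form; this text tells all that it offers.
- The arm moves only by the tool send_rows, never from a script. Its argument "moves" is a list that holds one entry, the list of rows, each a list of 7 numbers: the shift along the world's x, y, z in m, then the turn, a rotation vector about the world's x, y, z in rad, then the opening, from -1 (shut) to 1 (fully open). In form: [[[dx, dy, dz, rx, ry, rz, jaw], ...]]. A call has 1 to 10 rows; each row shifts and turns the commanded pose from where the row before left it; what a row does not reach is not made up. A row lasts 1/10 s, in which the tool goes at most 50 mm and 8.59 degrees, less where a joint would pass 70% of its speed; a pose out of reach is approached as far as the arm can. A call with a gripper value outside its range is refused whole. The fingers move at their own pace and stop on an object; "grip_force" is the grip in N (left out, the last holds). Time passes only in rows, so rows that do not move let the fingers close. It gives the time, the measured TCP pose, the force, the opening and the grip force at its end, in the units of the state.
- sense(): the state, without advancing time (a new reading comes with each control period).
- grab_frame(name): name is "scene" or "top" or "wrist"; returns a dict with "img" (480x640x3 uint8, red, green, blue), "mtx" (3x3 intrinsics, pixels), "rvec" (rotation vector, rad) and "tvec" (3), from world to camera coordinates, as OpenCV has them; the wrist camera has in their place "T_tool_cam" (4x4, takes a point from camera to tool coordinates, whose origin is the TCP and whose axes are the flange's). Camera axes: x right, y down, z forward; pixel columns grow to the right and rows downward; lengths in mm; the calibration is good to about 2 mm. A picture is of the moment at which its call begins: read the wrist's pose just before it. There is no depth.
- sign_off(): hands the job in; it is judged then, once.
The state is a dict: "clock": time; "qpos": joint angles; "qvel": joint speeds; "joint_efforts": joint torques, N m; "eef_pos": TCP position; "tcp_rot": TCP orientation; "contact_force": force on the tool from outside, world axes, zero at the start; "wrist_torque": the same for the moment, N m; "opening": opening from 0.0 (shut) to 1.0 (fully open); "grasp_force": force on a finger pad.
Only numpy, scipy, OpenCV 4.12 (cv2) and the standard library are available. Lean on these libraries where they do the work, as an engineer would, in place of code of your own. Each camera call takes 0.05 s, during which the arm holds its last target. There are 200 camera calls.

## Working session

There is one attempt and no reset: what is moved stays moved. The work goes in short steps, Python scripts to look and compute and a tool call to move; the robot and the scene stay as the last step left them, time stands still between calls to the robot, and variables do not carry over. Pictures are saved under pics/ and viewed, at most 10 in all, crops included, and the job is handed in when it is done.

Besides the shell and the picture viewer there is one more tool, called after ">>>" as a command line: name --argument value ..., lists and objects as JSON in quotes. send_rows: Moves the arm, as the interface text tells. Its arguments: {"type":"object","properties":{"moves":{"type":"array"},"grip_force":{"type":"number"}},"required":["moves"]}

```bash
mkdir -p pics; cat > h.py <<'E'
import numpy as np, cv2
from rig import sense, grab_frame, sign_off
def cam(f):
    R=cv2.Rodrigues(np.array(f["rvec"],float))[0]; t=np.array(f["tvec"],float).ravel(); return np.array(f["mtx"],float),R,t
def onplane(f,uv,z):
    K,R,t=cam(f); uv=np.atleast_2d(np.array(uv,float)); d=(R.T@np.linalg.inv(K)@np.c_[uv,np.ones(len(uv))].T).T
    c=-R.T@t; return c+d*((z-c[2])/d[:,2])[:,None]
def tri(f1,u1,f2,u2):
    P=[K@np.c_[R,t] for K,R,t in (cam(f1),cam(f2))]
    X=cv2.triangulatePoints(P[0],P[1],np.array(u1,float).reshape(2,1),np.array(u2,float).reshape(2,1)); return (X[:3]/X[3]).ravel()
def proj(f,X):
    return cv2.projectPoints(np.array(X,float).reshape(-1,1,3),np.array(f["rvec"],float),np.array(f["tvec"],float),np.array(f["mtx"],float),None)[0].reshape(-1,2)
def save(n,im): cv2.imwrite("pics/"+n,im[:,:,::-1])
E
python3 - <<'E'
from h import *
import pickle
s=sense();print(s)
for n in("scene","top"):
    f=grab_frame(n);save(n+".png",f["img"]);pickle.dump(f,open(n+".pkl","wb"));K,R,t=cam(f);print(n,-R.T@t,K[0,0])
E
```

```text
{'clock': 0.0, 'qpos': array([-1.11240825e+00,  3.53642818e-01,  1.63413616e+00,  2.62627571e-05,
        1.15521634e+00, -2.40073028e-03]), 'qvel': array([-5.47538720e-04, -7.23560531e-04,  2.31237457e-04, -4.09890474e-04,
       -2.47328721e-04,  7.97817130e-05]), 'joint_efforts': array([ 4.17304967e-03, -6.05240965e+01, -3.42065227e+01,  4.14094284e-04,
        9.32064140e-03, -2.96736425e-05]), 'eef_pos': array([ 277.71282285, -559.39905496,  247.56413441]), 'tcp_rot': array([-3.14019004e+00, -2.73797963e-05,  4.60778172e-01]), 'contact_force': array([-0.46735598,  0.51934275,  0.82256535]), 'wrist_torque': array([ 0.0024617 , -0.02611228,  0.0105797 ]), 'grasp_force': 0.0, 'opening': 1.0011674102328167}
scene [1887.53689448  825.55019418 1155.0367359 ] 579.5529973140326
top [ 446.31863303   45.5686392  1378.30827499] 496.65220321551254
```

View pics/scene.png

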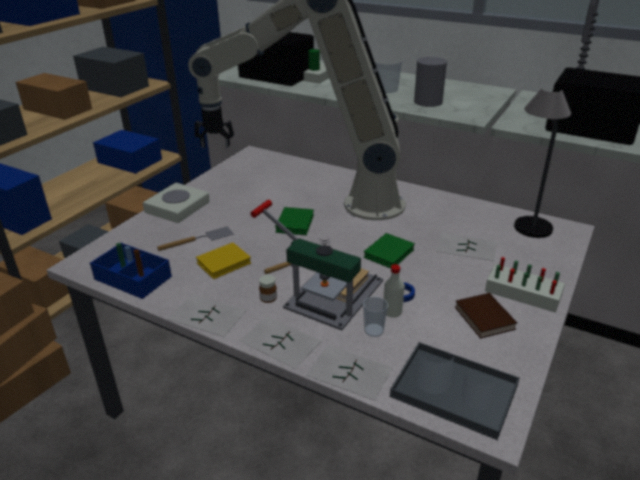

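View pics/top.png

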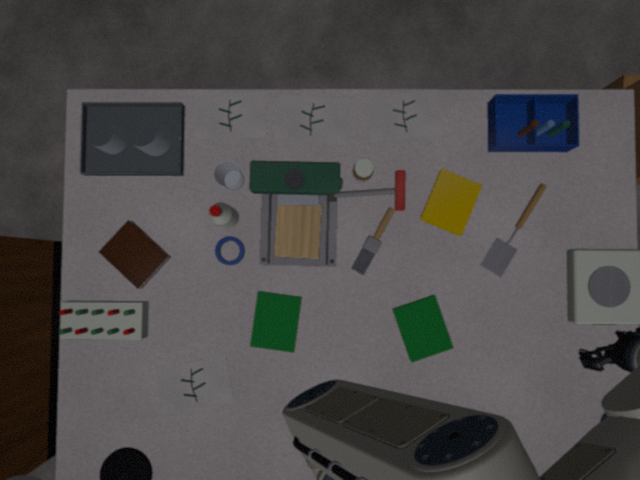

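Scene: green-headed press at scene (325,265), its red bar at (262,208). In the top view the pale pack is at (298,232) and the red bar at (400,190). Could be mistaken for the pack (top view): green boards (276,321) and (422,328), yellow (451,202), dark brown spare (134,253). I choose the pale wood one between the rails at (298,232) and check it in a crop.

```bash
python3 - <<'E'
from h import *
import pickle
f=pickle.load(open("top.pkl","rb"))
c=f["img"][140:280,230:420]; save("c1.png",cv2.convertScaleAbs(cv2.resize(c,None,fx=4,fy=4,interpolation=cv2.INTER_CUBIC),alpha=1.5))
for n in("top","scene"):
    f=pickle.load(open(n+".pkl","rb"));h=cv2.cvtColor(f["img"],cv2.COLOR_RGB2HSV)
    for nm,lo,hi in(("wood",(8,60,100),(22,160,255)),("green",(50,80,30),(90,255,140)),("red",(0,150,80),(6,255,255)),("red2",(174,150,80),(180,255,255))):
        m=cv2.inRange(h,lo,hi);k,l,st,ce=cv2.connectedComponentsWithStats(m)
        for i in range(1,k):
            if st[i,4]>60:
                p=np.argwhere(l==i)[:,::-1].astype(np.float32);print(n,nm,st[i],ce[i].round(1),cv2.minAreaRect(p))
E
```

```text
top wood [ 275  205   46   54 2135] [297.  231.7] ((297.1634521484375, 230.38522338867188), (43.540042877197266, 53.520572662353516), 3.5763344764709473)
top green [548 120  22  16 117] [559.6 127.4] ((559.0384521484375, 128.3076629638672), (6.1017022132873535, 24.684158325195312), 56.3099365234375)
top green [ 250  162   92   32 2366] [294.7 177.3] ((295.5, 177.5), (91.0, 31.0), 0.0)
top green [ 251  292   50   60 2422] [275.5 321.4] ((275.5199890136719, 321.36004638671875), (43.84061813354492, 55.437164306640625), 8.130102157592773)
top green [ 393  295   60   67 2508] [422.5 328.1] ((422.48358154296875, 328.07708740234375), (56.45946502685547, 44.54054260253906), 71.07534790039062)
top red [396 171   9  39 278] [399.8 190.5] ((400.0, 190.0), (38.0, 8.0), 90.0)
top red [210 205  10  11  73] [214.4 210.5] ((214.5, 210.0), (10.0, 9.0), 90.0)
scene wood [  0   0 149  37 485] [60.8 19.2] ((73.09661865234375, 14.330063819885254), (8.515054702758789, 152.31491088867188), 76.17134857177734)
scene wood [   0   80  167   72 1603] [ 71.4 114.6] ((77.20689392089844, 102.5172348022461), (33.42
[... 470 characters left out ...]
.304847717285156)
scene green [309  48  11  22 197] [313.8  58.7] ((314.0, 58.5), (21.0, 10.0), 90.0)
scene green [279 207  34  28 693] [296.3 219.4] ((295.1844482421875, 220.47134399414062), (32.68340301513672, 25.53108024597168), 5.19442892074585)
scene green [ 365  234   49   33 1017] [388.6 249.9] ((388.4794616699219, 250.0548095703125), (44.00747299194336, 30.89886474609375), 20.556045532226562)
scene green [288 240  72  36 969] [324.9 255.9] ((323.9499816894531, 256.6500244140625), (73.0486068725586, 19.606117248535156), 18.43494987487793)
scene red [252 200  19  14  92] [261.7 206.8] ((261.3780212402344, 207.04600524902344), (4.806661128997803, 21.060766220092773), 55.304847717285156)
```

View pics/c1.png

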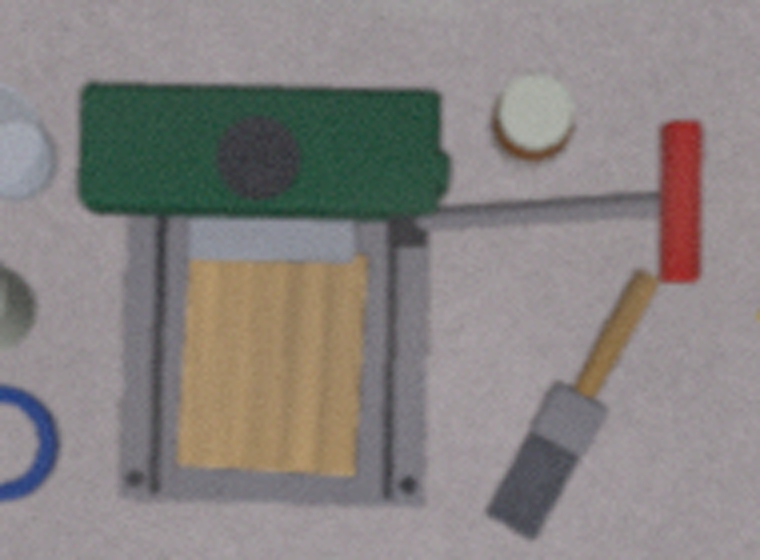

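The crop shows the pale pack between the rails (front corners at crop (179,467) and (355,476)), partly under the platen. The red bar runs from (681,122) to (681,281). The brush lies right below the bar and the jar is at (535,110).

```bash
python3 - <<'E'
from h import *
import pickle
f=pickle.load(open("top.pkl","rb"));g=pickle.load(open("scene.pkl","rb"))
def o(nm,p,z):
    p=np.array(p,float);X=onplane(f,np.c_[230+(p[:,0]+.5)/4-.5,140+(p[:,1]+.5)/4-.5],z)
    print(nm,X.round(1)[:,:2].tolist(),[round(float(np.degrees(np.arctan2(*(X[i+1]-X[i])[[1,0]]))),2) for i in range(len(X)-1)]);return X
o("bedfront R->L",[(425,503),(120,498)],12)
o("bedL",[(120,498),(126,225)],12);o("bedR",[(425,503),(428,250)],12)
o("railL",[(153,490),(160,225)],22);o("railR",[(389,495),(390,225)],22)
o("packfront R->L",[(355,476),(179,467)],42)
o("packL",[(179,467),(189,265)],42);o("packR",[(355,476),(367,262)],42)
o("head FR FL",[(434,218),(84,210)],202);o("head BR BL",[(438,92),(84,84)],202)
o("ram",[(258,157)],270)
print("bar tri",tri(f,(399.8,190.5),g,(261.7,206.8)))
o("bar",[(681,281),(681,122)],280)
o("jar",[(535,108)],75);o("brush",[(645,280),(515,515),(600,400)],15)
o("bottle",[(-62,282)],170)
o("beaker",[(15,160)],100)
E
```

```text
bedfront R->L [[449.8, 30.2], [451.9, 240.2]] [89.42]
bedL [[451.9, 240.2], [640.9, 238.3]] [-0.58]
bedR [[449.8, 30.2], [624.4, 29.0]] [-0.39]
railL [[457.5, 216.2], [639.6, 213.5]] [-0.88]
railR [[455.1, 54.9], [640.3, 55.3]] [0.12]
packfront R->L [[467.6, 77.7], [472.9, 196.4]] [87.42]
packL [[472.9, 196.4], [609.6, 191.0]] [-2.23]
packR [[467.6, 77.7], [612.2, 70.6]] [-2.83]
head FR FL [[618.8, 27.9], [622.8, 236.7]] [88.92]
head BR BL [[694.5, 25.8], [698.6, 237.7]] [88.87]
ram [[642.9, 128.0]] []
bar tri [ 618.08227336 -109.90644302  269.23989092]
bar [[572.9, -107.9], [661.6, -108.0]] [-0.04]
jar [[710.8, -40.4]] []
brush [[604.0, -120.2], [442.0, -31.4], [521.1, -89.4]] [151.26, -36.24]
bottle [[582.9, 331.0]] []
beaker [[670.6, 298.6]] []
```

>>> send_rows --moves '[[[0.007,0.046,0,0,0,-0.031,1],[0.007,0.046,0,0,0,-0.031,1],[0.007,0.046,0,0,0,-0.031,1],[0.007,0.046,0,0,0,-0.031,1],[0.007,0.046,0,0,0,-0.031,1],[0.007,0.046,0,0,0,-0.031,1],[0.007,0.046,0,0,0,-0.031,1],[0.007,0.046,0,0,0,-0.031,1],[0.007,0.046,0,0,0,-0.031,1],[0.007,0.046,0,0,0,-0.031,1]]]'

```text
clock: 1.1
eef_pos: [347.6, -98.1, 248.3]
tcp_rot: [3.141, -0.0, 0.149]
contact_force: [1.4, 0.7, -0.2]
opening: 0.999
grasp_force: 0.0
```

>>> send_rows --moves '[[[0.007,0.046,0,0,0,-0.031,1],[0.007,0.046,0,0,0,-0.031,1],[0.007,0.046,0,0,0,-0.031,1],[0.007,0.046,0,0,0,-0.031,1],[0.007,0.046,0,0,0,-0.031,1],[0,0.004,0,0,0,-0.006,1],[0,0,0,0,0,0,1],[0,0,0,0,0,0,1],[0,0,0,0,0,0,1]]]'

```text
clock: 2.0
eef_pos: [382.7, 133.0, 248.1]
tcp_rot: [3.141, 0.0, -0.012]
contact_force: [0.8, -0.1, 0.4]
opening: 1.002
grasp_force: 0.0
```

```bash
python3 - <<'E'
from h import *
import pickle
s=sense();print(s["clock"],s["eef_pos"],s["tcp_rot"],s["contact_force"])
f=grab_frame("wrist");pickle.dump((s,f),open("w1.pkl","wb"));save("w1.png",f["img"]);print(f["T_tool_cam"],f["mtx"])
E
```

```text
2.0 [382.65185213 132.95824884 248.13252809] [ 3.14118843e+00  4.28248234e-04 -1.16073575e-02] [ 0.846924   -0.14895597  0.361617  ]
[[-2.00607525e-05 -9.66349030e-01 -2.57234430e-01  6.54436643e+01]
 [ 9.99999999e-01 -1.16031852e-05 -3.43967397e-05 -8.78801174e-01]
 [ 3.02545173e-05 -2.57234430e-01  9.66349030e-01 -1.24768838e+02]
 [ 0.00000000e+00  0.00000000e+00  0.00000000e+00  1.00000000e+00]] [[377.55791133   0.         317.7078092 ]
 [  0.         377.55791133 238.02630772]
 [  0.           0.           1.        ]]
```

View pics/w1.png

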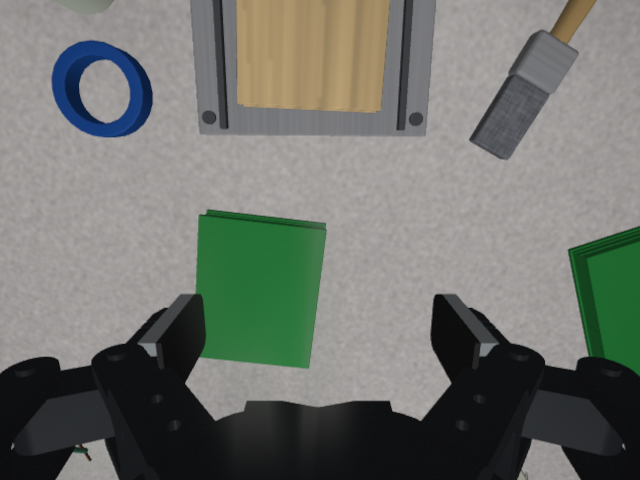

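The wrist view shows the bed front corners at (199,135) and (426,136), the pack front corners at (238,106) and (382,112), and the fingers at (200,320) and (440,320).

```bash
cat >> h.py <<'E'
from scipy.spatial.transform import Rotation as Ro
def wcam(s,f):
    T=np.eye(4);T[:3,:3]=Ro.from_euler("xyz",s["tcp_rot"]).as_matrix();T[:3,3]=s["eef_pos"]
    C=np.linalg.inv(T@np.array(f["T_tool_cam"],float)); return dict(img=f["img"],mtx=f["mtx"],rvec=cv2.Rodrigues(C[:3,:3])[0],tvec=C[:3,3])
E
python3 - <<'E'
from h import *
import pickle
f=pickle.load(open("top.pkl","rb"));s,w=pickle.load(open("w1.pkl","rb"));w=wcam(s,w)
t=lambda x,y:(230+(x+.5)/4-.5,140+(y+.5)/4-.5)
for n,a,b in(("packFL",(179,467),(238,106)),("packFR",(355,476),(382,112)),("bedFL",(120,498),(199,135)),("bedFR",(425,503),(426,136))):
    print(n,tri(f,t(*a),w,b).round(1))
print("bed",onplane(w,[(199,135),(426,136)],12).round(1)); print("pack",onplane(w,[(238,106),(382,112)],42).round(1))
h=cv2.cvtColor(w["img"],cv2.COLOR_RGB2HSV)
for n,p in(("railL in top",[(228,128),(221,5)]),("railR",[(398,130),(405,5)])): 
    X=onplane(w,p,22);print(n,X.round(1),np.degrees(np.arctan2(*(X[1]-X[0])[[1,0]])))
X=onplane(w,[(199,135),(191,5)],12);print(X,np.degrees(np.arctan2(*(X[1]-X[0])[[1,0]])))
X=onplane(w,[(426,136),(435,5)],12);print(X,np.degrees(np.arctan2(*(X[1]-X[0])[[1,0]])))
E
```

```text
packFL [472.3 193.6  67.6]
packFR [467.9  78.   35. ]
bedFL [451.7 238.3  25.5]
bedFR [449.2  30.1   1.2]
bed [[451.5 242.4  12. ]
 [448.2  33.1  12. ]]
pack [[474.  198.8  42. ]
 [467.9  79.2  42. ]]
railL in top [[457.1 212.9  22. ]
 [554.7 211.6  22. ]] -0.7781994610585701
railR [[453.7  61.2  22. ]
 [552.9  59.7  22. ]] -0.8636258819942719
[[451.51993913 242.40976021  12.        ]
 [558.01008776 239.33738052  12.        ]] -1.6525995358589387
[[448.19568336  33.05153738  12.        ]
 [555.62366304  32.09607768  12.        ]] -0.5095726960415854
```

>>> send_rows --moves '[[[0.012,0.001,-0.04,0,0,-0.002,1],[0.012,0.001,-0.04,0,0,0,1],[0.012,0.001,-0.04,0,0,0,1],[0.012,0.001,-0.04,0,0,0,1],[0.012,0,-0.03,0,0,0,1],[0,0,-0.023,0,0,0,1],[0,0,0,0,0,0,1],[0,0,0,0,0,0,1]]]'

```text
clock: 2.85
eef_pos: [442.7, 137.4, 35.5]
tcp_rot: [3.141, 0.001, -0.014]
contact_force: [0.3, 0.1, -0.3]
opening: 0.994
grasp_force: 0.0
```

```bash
python3 - <<'E'
from h import *
s=sense();print(s["clock"],s["eef_pos"],s["tcp_rot"],s["contact_force"])
save("w2.png",grab_frame("wrist")["img"])
E
```

```text
2.85 [442.72934574 137.35320211  35.50870383] [ 3.14124322e+00  1.08495938e-03 -1.35427680e-02] [ 0.26717919  0.12625317 -0.28492908]
```

View pics/w2.png

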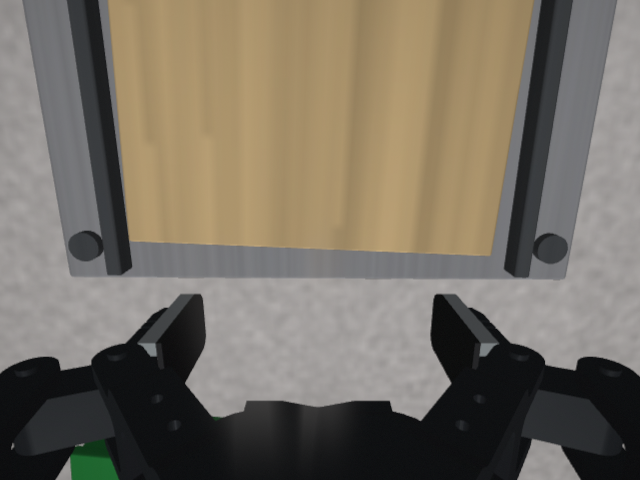

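The fingers stand square before the pack's front edge, which runs from (130,241) to (492,255), and inside the rails. Now I push.

>>> send_rows --moves '[[[0.006,0,0,0,0,0,1],[0.006,0,0,0,0,0,1],[0.006,0,0,0,0,0,1],[0.006,0,0,0,0,0,1],[0.006,0,0,0,0,0,1],[0.006,0,0,0,0,0,1]]]'

```text
clock: 3.5
eef_pos: [478.9, 138.1, 35.2]
tcp_rot: [3.141, 0.001, -0.012]
contact_force: [-4.6, -0.4, 3.4]
opening: 1.004
grasp_force: 2.4
```

>>> send_rows --moves '[[[0.006,0,0,0,0,0,1],[0.006,0,0,0,0,0,1],[0.006,0,0,0,0,0,1],[0.006,0,0,0,0,0,1],[0.006,0,0,0,0,0,1],[0.006,0,0,0,0,0,1]]]'

```text
clock: 4.1
eef_pos: [515.5, 138.2, 35.2]
tcp_rot: [3.142, -0.0, -0.012]
contact_force: [-4.8, -0.1, 1.2]
opening: 1.002
grasp_force: 1.8
```

>>> send_rows --moves '[[[0.004,0,0,0,0,0,1],[0.003,0,0,0,0,0,1],[0.003,0,0,0,0,0,1],[0,0,0,0,0,0,1]]]'

```text
clock: 4.5
eef_pos: [525.6, 138.2, 35.4]
tcp_rot: [-3.141, -0.001, -0.012]
contact_force: [-1.8, 0.6, 0.2]
opening: 0.999
grasp_force: 0.4
```

>>> send_rows --moves '[[[0.003,0,0,0,0,0,1],[0.003,0,0,0,0,0,1],[0.003,0,0,0,0,0,1]]]'

```text
clock: 4.8
eef_pos: [534.2, 138.2, 35.3]
tcp_rot: [-3.142, -0.0, -0.012]
contact_force: [-3.0, 0.3, 1.3]
opening: 0.997
grasp_force: 1.5
```

>>> send_rows --moves '[[[0.002,0,0,0,0,0,1],[0.002,0,0,0,0,0,1]]]'

```text
clock: 5.0
eef_pos: [538.0, 138.2, 35.3]
tcp_rot: [-3.142, 0.0, -0.012]
contact_force: [-3.5, 0.4, 1.5]
opening: 1.002
grasp_force: 1.9
```

>>> send_rows --moves '[[[0.0015,0,0,0,0,0,1]]]'

```text
clock: 5.1
eef_pos: [539.5, 138.2, 35.3]
tcp_rot: [3.142, 0.0, -0.012]
contact_force: [-3.7, 0.4, 1.6]
opening: 1.0
grasp_force: 1.7
```

>>> send_rows --moves '[[[0.0015,0,0,0,0,0,1],[0,0,0,0,0,0,1]]]'

```text
clock: 5.3
eef_pos: [541.3, 138.2, 35.3]
tcp_rot: [-3.142, -0.001, -0.012]
contact_force: [-2.4, -0.4, -1.1]
opening: 1.003
grasp_force: 0.8
```

>>> send_rows --moves '[[[0.0015,0,0,0,0,0,1],[0,0,0,0,0,0,1]]]'

```text
clock: 5.5
eef_pos: [542.7, 138.2, 35.3]
tcp_rot: [-3.142, -0.0, -0.012]
contact_force: [-1.9, -0.0, -0.3]
opening: 1.0
grasp_force: 1.1
```

>>> send_rows --moves '[[[0.001,0,0,0,0,0,1],[0,0,0,0,0,0,1]]]'

```text
clock: 5.7
eef_pos: [543.6, 138.2, 35.3]
tcp_rot: [-3.142, -0.0, -0.012]
contact_force: [-2.6, -0.1, 1.2]
opening: 1.001
grasp_force: 1.3
```

>>> send_rows --moves '[[[0.001,0,0,0,0,0,1],[0,0,0,0,0,0,1]]]'

```text
clock: 5.9
eef_pos: [543.6, 138.2, 35.2]
tcp_rot: [3.141, 0.002, -0.012]
contact_force: [-6.0, 1.4, 3.8]
opening: 1.002
grasp_force: 3.1
```

>>> send_rows --moves '[[[0.001,0,0,0,0,0,1],[0,0,0,0,0,0,1]]]'

```text
clock: 6.1
eef_pos: [543.6, 138.1, 35.2]
tcp_rot: [3.141, 0.004, -0.012]
contact_force: [-9.2, 1.9, 6.3]
opening: 1.0
grasp_force: 4.8
```

>>> send_rows --moves '[[[0.001,0,0,0,0,0,1],[0,0,0,0,0,0,1]]]'

```text
clock: 6.3
eef_pos: [543.7, 138.1, 35.0]
tcp_rot: [3.141, 0.005, -0.012]
contact_force: [-12.4, 1.1, 8.4]
opening: 1.0
grasp_force: 6.4
```

```bash
python3 - <<'E'
from h import *
s=sense();print(s["clock"],s["eef_pos"],s["tcp_rot"],s["contact_force"],s["wrist_torque"])
f=wcam(s,grab_frame("wrist"));im=f["img"]
h=cv2.cvtColor(im,cv2.COLOR_RGB2HSV);m=cv2.inRange(h,(8,50,80),(25,180,255));m=cv2.morphologyEx(m,cv2.MORPH_OPEN,np.ones((5,5)))
# lowest wood pixel per column
pts=[(u,np.max(np.nonzero(m[:400,u])[0])) for u in range(160,480,8) if m[:400,u].any()]
X=onplane(f,pts,42);p=np.polyfit(X[:,1],X[:,0],1);print("front edge slope deg",np.degrees(p[0]),"x at y=137",np.polyval(p,137),len(pts),np.std(X[:,0]-np.polyval(p,X[:,1])))
E
```

```text
6.3 [543.67568517 138.05239131  35.00339251] [ 3.14089145  0.00544938 -0.01249177] [-12.41877131   1.14173843   8.36693238] [0.28868066 1.80795584 0.03290667]
front edge slope deg 0.734366872908075 x at y=137 555.8147090540267 40 4.5474735088646414e-14
```

>>> send_rows --moves '[[[-0.01,0,0,0,0,0,1],[-0.02,0,0,0,0,0,1],[-0.03,0,0,0,0,0,1],[0,0,0.04,0,0,0,1],[0,0,0.045,0,0,0,1],[0,0,0.045,0,0,0,1],[0,0,0.045,0,0,0,-1],[0,0,0.045,0,0,0,-1],[0,0,0.045,0,0,0,-1],[0,0,0.045,0,0,0,-1]]]'

```text
clock: 7.35
eef_pos: [486.6, 138.1, 347.8]
tcp_rot: [-3.141, -0.003, -0.012]
contact_force: [0.6, 0.4, -1.1]
opening: 0.334
grasp_force: 0.0
```

>>> send_rows --moves '[[[0.015,-0.035,0.01,0,0,0,-1],[0.015,-0.035,0.01,0,0,0,-1],[0.015,-0.035,0.01,0,0,0,-1],[0.015,-0.035,0.01,0,0,0,-1],[0.015,-0.035,0,0,0,0,-1],[0.015,-0.035,0,0,0,0,-1],[0.014,-0.038,0,0,0,0,-1],[0,0,0,0,0,0,-1],[0,0,0,0,0,0,-1],[0,0,0,0,0,0,-1]]]'

```text
clock: 8.35
eef_pos: [590.3, -109.2, 385.4]
tcp_rot: [-3.141, -0.001, -0.012]
contact_force: [-0.5, -0.1, 0.7]
opening: 0.002
grasp_force: 0.0
```

```bash
python3 - <<'E'
from h import *
import pickle
s=sense();print(s["clock"],s["eef_pos"],s["tcp_rot"],s["contact_force"],s["opening"])
w=wcam(s,grab_frame("wrist"));t=grab_frame("top");g=grab_frame("scene")
pickle.dump((s,w,t,g),open("w3.pkl","wb"));save("w3.png",w["img"]);
c=np.hstack([cv2.resize(t["img"][150:275,240:390],(400,333),interpolation=cv2.INTER_CUBIC),cv2.resize(g["img"][230:330,270:390],(400,333),interpolation=cv2.INTER_CUBIC)])
save("c3.png",cv2.convertScaleAbs(c,alpha=1.5))
for f in(w,t,g):
    h=cv2.cvtColor(f["img"],cv2.COLOR_RGB2HSV);m=cv2.inRange(h,(0,150,60),(6,255,255))|cv2.inRange(h,(174,150,60),(180,255,255))
    k,l,st,ce=cv2.connectedComponentsWithStats(m)
    for i in range(1,k):
        if st[i,4]>60:print(st[i],ce[i],onplane(f,[ce[i]],270).round(1),cv2.minAreaRect(np.argwhere(l==i)[:,::-1].astype(np.float32)))
E
```

```text
8.35 [ 590.30315173 -109.16658098  385.35660904] [-3.14137749e+00 -5.53378053e-04 -1.20106210e-02] [-0.50580607 -0.12185839  0.66037756] 0.0020794909187289374
[ 300  122   37  140 4764] [317.69080605 188.95759866] [[ 624.2 -108.7  270. ]] ((317.7248229980469, 191.46078491210938), (35.770545959472656, 139.35861206054688), 0.9877604246139526)
[210 205  11  11  91] [214.82417582 210.36263736] [[571.  305.8 270. ]] ((214.50001525878906, 210.50001525878906), (9.899494171142578, 9.899494171142578), 45.0)
[252 200  19  17 120] [260.96666667 207.88333333] [[ 626.  -107.8  270. ]] ((260.94000244140625, 207.92001342773438), (5.400000095367432, 22.800003051757812), 53.13010025024414)
```

View pics/w3.png

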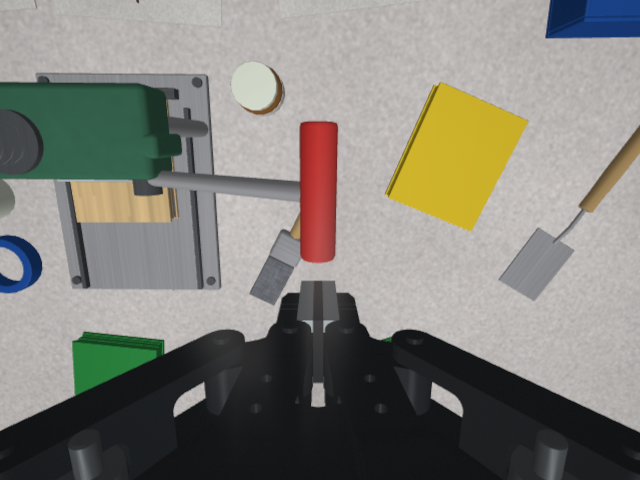

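View pics/c3.png

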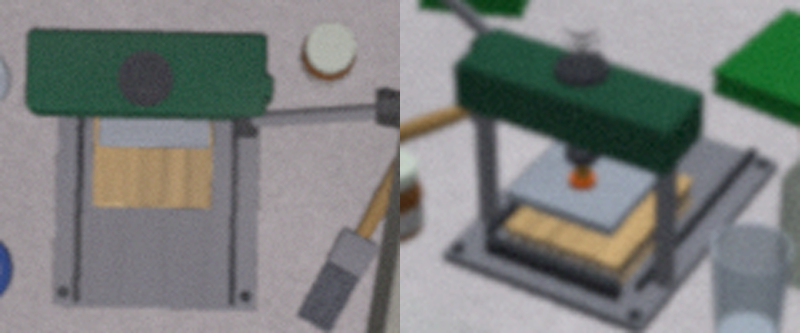

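The wrist view shows the red bar at (318,190) straight ahead of the shut fingertips. The top and scene crops show the pack back against the stop lip, square to the bed, with the platen some 20 mm above it. Now I go onto the bar.

>>> send_rows --moves '[[[0.015,0,-0.03,0,0,0,-1],[0.015,0,-0.03,0,0,0,-1],[0,0,-0.022,0,0,0,-1],[0,0,0,0,0,0,-1],[0,0,0,0,0,0,-1]]]'

```text
clock: 9.0
eef_pos: [620.4, -109.3, 303.9]
tcp_rot: [-3.142, 0.0, -0.011]
contact_force: [-0.2, -0.7, 0.2]
opening: -0.001
grasp_force: 0.0
```

>>> send_rows --moves '[[[0,0,-0.005,0,0,0,-1],[0,0,-0.005,0,0,0,-1],[0,0,-0.003,0,0,0,-1]]]'

```text
clock: 9.3
eef_pos: [620.7, -110.1, 290.9]
tcp_rot: [3.141, -0.001, -0.012]
contact_force: [-0.6, -2.7, 3.6]
opening: -0.001
grasp_force: 1.5
```

```bash
python3 - <<'E'
import numpy as np
for q in np.arange(0,.86,.05): print(round(q,2),(-180*np.cos(.55-q)).round(1),(180*np.sin(.55-q)).round(1))
E
```

```text
0.0 -153.5 94.1
0.05 -158.0 86.3
0.1 -162.1 78.3
0.15 -165.8 70.1
0.2 -169.1 61.7
0.25 -172.0 53.2
0.3 -174.4 44.5
0.35 -176.4 35.8
0.4 -178.0 26.9
0.45 -179.1 18.0
0.5 -179.8 9.0
0.55 -180.0 0.0
0.6 -179.8 -9.0
0.65 -179.1 -18.0
0.7 -178.0 -26.9
0.75 -176.4 -35.8
0.8 -174.4 -44.5
0.85 -172.0 -53.2
```

>>> send_rows --moves '[[[0,-0.004,-0.008,0,0,0,-1],[0,-0.004,-0.008,0,0,0,-1],[0,-0.0035,-0.008,0,0,0,-1],[0,-0.003,-0.009,0,0,0,-1]]]'

```text
clock: 9.7
eef_pos: [620.6, -125.0, 256.7]
tcp_rot: [3.141, -0.0, -0.013]
contact_force: [0.6, -3.7, 4.1]
opening: 0.0
grasp_force: 2.0
```

>>> send_rows --moves '[[[0,-0.003,-0.009,0,0,0,-1],[0,-0.0025,-0.009,0,0,0,-1],[0,-0.002,-0.008,0,0,0,-1],[0,-0.0015,-0.009,0,0,0,-1]]]'

```text
clock: 10.1
eef_pos: [620.3, -133.8, 221.7]
tcp_rot: [3.141, 0.0, -0.012]
contact_force: [-1.7, -4.9, 8.8]
opening: 0.001
grasp_force: 4.3
```

>>> send_rows --moves '[[[0,-0.001,-0.009,0,0,0,-1],[0,-0.001,-0.009,0,0,0,-1],[0,0,-0.009,0,0,0,-1],[0,0,-0.009,0,0,0,-1]]]'

```text
clock: 10.5
eef_pos: [620.6, -136.2, 186.4]
tcp_rot: [3.14, -0.001, -0.012]
contact_force: [-2.2, -6.4, 9.5]
opening: -0.001
grasp_force: 4.7
```

>>> send_rows --moves '[[[0,0.001,-0.009,0,0,0,-1],[0,0.001,-0.009,0,0,0,-1],[0,0.002,-0.009,0,0,0,-1],[0,0.001,-0.006,0,0,0,-1]]]'

```text
clock: 10.9
eef_pos: [620.9, -131.0, 153.2]
tcp_rot: [3.14, -0.001, -0.012]
contact_force: [-0.9, -5.7, 8.4]
opening: 0.001
grasp_force: 4.7
```

```bash
python3 - <<'E'
from h import *
s=sense();print(s["clock"],s["eef_pos"],s["tcp_rot"],s["contact_force"],s["wrist_torque"])
g=grab_frame("scene");save("c4.png",cv2.convertScaleAbs(cv2.resize(g["img"][190:330,230:390],None,fx=4,fy=4,interpolation=cv2.INTER_CUBIC),alpha=1.5))
E
```

```text
10.9 [ 620.9013875  -130.99136284  153.16708979] [ 3.14045189e+00 -1.27573040e-03 -1.20555432e-02] [-0.86454128 -5.66487893  8.35443692] [-0.90808838  0.09802059 -0.05507701]
```

View pics/c4.png

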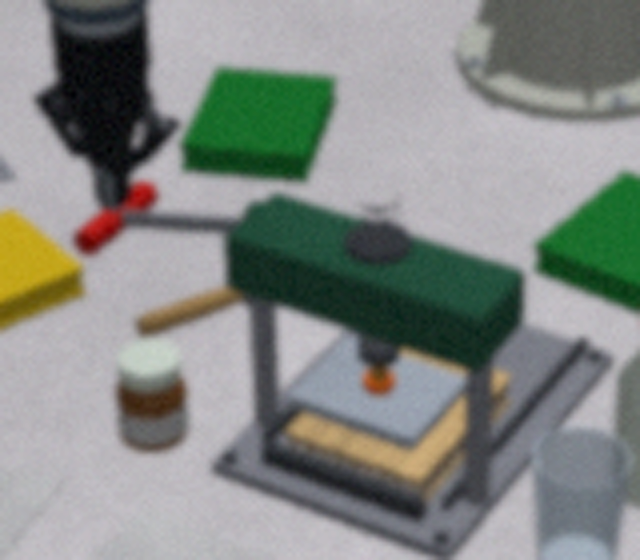

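The crop shows the tip on the middle of the bar, at (105,205), and the platen one notch lower with a gap still above the pack. It pumps freely, so I let it up and stroke again.

>>> send_rows --moves '[[[0,-0.001,0.015,0,0,0,-1],[0,-0.001,0.015,0,0,0,-1],[0,0,0.015,0,0,0,-1],[0,0.001,0.015,0,0,0,-1],[0,0.002,0.015,0,0,0,-1],[0,0.003,0.015,0,0,0,-1],[0,0.005,0.015,0,0,0,-1],[0,0.006,0.015,0,0,0,-1],[0,0.006,0.015,0,0,0,-1],[0,0.003,0.013,0,0,0,-1]]]'

```text
clock: 11.95
eef_pos: [620.4, -105.6, 302.6]
tcp_rot: [3.141, -0.0, -0.012]
contact_force: [0.2, -0.1, 0.3]
opening: 0.003
grasp_force: 0.0
```

>>> send_rows --moves '[[[0,0,0,0,0,0,-1],[0,0,0,0,0,0,-1],[0,0,0,0,0,0,-1]]]'

```text
clock: 12.25
eef_pos: [619.9, -106.5, 300.3]
tcp_rot: [-3.142, 0.002, -0.012]
contact_force: [-0.1, -0.0, 0.8]
opening: 0.001
grasp_force: 0.0
```

>>> send_rows --moves '[[[0,0,-0.009,0,0,0,-1],[0,-0.004,-0.008,0,0,0,-1],[0,-0.004,-0.008,0,0,0,-1],[0,-0.004,-0.008,0,0,0,-1]]]'

```text
clock: 12.65
eef_pos: [620.4, -119.2, 267.5]
tcp_rot: [3.141, 0.0, -0.012]
contact_force: [-0.4, -1.9, 5.8]
opening: 0.001
grasp_force: 3.2
```

>>> send_rows --moves '[[[0,-0.0035,-0.009,0,0,0,-1],[0,-0.003,-0.009,0,0,0,-1],[0,-0.002,-0.009,0,0,0,-1]]]'

```text
clock: 12.95
eef_pos: [620.6, -128.4, 241.4]
tcp_rot: [3.14, -0.001, -0.013]
contact_force: [-1.4, -5.2, 9.9]
opening: 0.001
grasp_force: 5.3
```

>>> send_rows --moves '[[[0,-0.002,-0.008,0,0,0,-1],[0,-0.002,-0.009,0,0,0,-1]]]'

```text
clock: 13.15
eef_pos: [620.6, -132.5, 224.5]
tcp_rot: [3.14, -0.001, -0.013]
contact_force: [-1.7, -6.7, 9.8]
opening: 0.001
grasp_force: 5.0
```

>>> send_rows --moves '[[[0,-0.001,-0.009,0,0,0,-1],[0,0,-0.009,0,0,0,-1],[0,0,-0.009,0,0,0,-1]]]'

```text
clock: 13.45
eef_pos: [621.0, -133.1, 197.4]
tcp_rot: [3.14, -0.002, -0.013]
contact_force: [-0.7, -7.4, 9.4]
opening: 0.002
grasp_force: 4.7
```

>>> send_rows --moves '[[[0,0,-0.009,0,0,0,-1],[0,0.001,-0.009,0,0,0,-1],[0,0.002,-0.009,0,0,0,-1]]]'

```text
clock: 13.75
eef_pos: [621.1, -130.0, 170.4]
tcp_rot: [3.14, -0.002, -0.013]
contact_force: [-0.4, -5.0, 9.6]
opening: 0.001
grasp_force: 4.6
```

>>> send_rows --moves '[[[0,0.002,-0.009,0,0,0,-1],[0,0.002,-0.008,0,0,0,-1]]]'

```text
clock: 13.95
eef_pos: [621.1, -125.9, 153.3]
tcp_rot: [3.14, -0.002, -0.012]
contact_force: [-0.2, -6.0, 8.5]
opening: -0.002
grasp_force: 4.3
```

>>> send_rows --moves '[[[0,-0.002,0.015,0,0,0,-1],[0,-0.002,0.015,0,0,0,-1],[0,-0.001,0.015,0,0,0,-1],[0,0,0.015,0,0,0,-1],[0,0.001,0.015,0,0,0,-1],[0,0.002,0.015,0,0,0,-1],[0,0.004,0.015,0,0,0,-1],[0,0.005,0.015,0,0,0,-1],[0,0.006,0.015,0,0,0,-1],[0,0.006,0.012,0,0,0,-1]]]'

```text
clock: 14.95
eef_pos: [620.5, -105.3, 301.6]
tcp_rot: [3.141, -0.0, -0.012]
contact_force: [0.1, -0.5, 1.1]
opening: 0.002
grasp_force: 0.0
```

>>> send_rows --moves '[[[0,0,0,0,0,0,-1],[0,0,0,0,0,0,-1],[0,0,0,0,0,0,-1],[0,0,0,0,0,0,-1]]]'

```text
clock: 15.35
eef_pos: [620.0, -106.0, 299.3]
tcp_rot: [-3.141, 0.002, -0.012]
contact_force: [-1.1, 0.3, -0.2]
opening: 0.004
grasp_force: 0.0
```

```bash
python3 - <<'E'
from h import *
t=grab_frame("top");g=grab_frame("scene")
c=np.hstack([cv2.resize(t["img"][150:275,240:390],(400,333),interpolation=cv2.INTER_CUBIC),cv2.resize(g["img"][230:330,270:390],(400,333),interpolation=cv2.INTER_CUBIC)])
save("c5.png",cv2.convertScaleAbs(c,alpha=1.5))
E
```

```text
(no output)
```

View pics/c5.png

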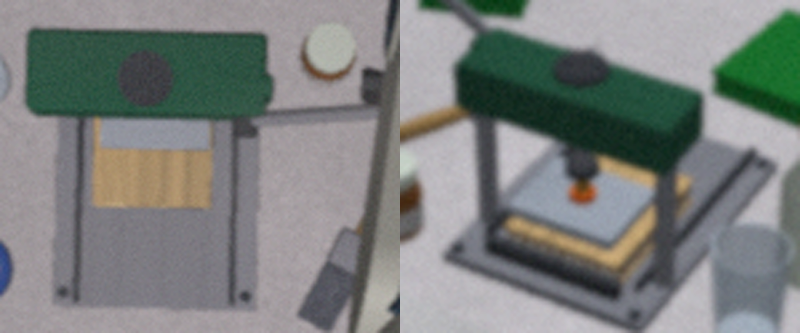

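The platen is now just above the pack, with only a thin gap at (540,225), and the pack is still square. I make the next stroke in small steps.

>>> send_rows --moves '[[[0,0,-0.009,0,0,0,-1],[0,-0.004,-0.008,0,0,0,-1],[0,-0.004,-0.008,0,0,0,-1]]]'

```text
clock: 15.75
eef_pos: [620.7, -114.7, 274.9]
tcp_rot: [3.141, -0.001, -0.012]
contact_force: [0.3, -3.4, 4.3]
opening: 0.005
grasp_force: 2.0
```

>>> send_rows --moves '[[[0,-0.004,-0.008,0,0,0,-1],[0,-0.003,-0.006,0,0,0,-1]]]'

```text
clock: 15.95
eef_pos: [620.6, -121.5, 260.8]
tcp_rot: [3.141, -0.0, -0.013]
contact_force: [-0.3, -0.7, 9.1]
opening: 0.0
grasp_force: 4.3
```

>>> send_rows --moves '[[[0,-0.002,-0.006,0,0,0,-1]]]'

```text
clock: 16.05
eef_pos: [620.6, -123.7, 255.3]
tcp_rot: [3.141, -0.001, -0.013]
contact_force: [-1.3, -4.2, 10.5]
opening: 0.003
grasp_force: 5.0
```

>>> send_rows --moves '[[[0,-0.002,-0.007,0,0,0,-1]]]'

```text
clock: 16.15
eef_pos: [620.5, -126.1, 248.6]
tcp_rot: [3.14, -0.001, -0.012]
contact_force: [-2.7, -5.6, 10.4]
opening: 0.002
grasp_force: 5.4
```

>>> send_rows --moves '[[[0,-0.002,-0.007,0,0,0,-1]]]'

```text
clock: 16.25
eef_pos: [620.5, -128.4, 241.6]
tcp_rot: [3.14, -0.001, -0.012]
contact_force: [-0.7, -6.7, 11.4]
opening: -0.001
grasp_force: 5.3
```

>>> send_rows --moves '[[[0,-0.002,-0.007,0,0,0,-1]]]'

```text
clock: 16.35
eef_pos: [620.5, -130.4, 234.5]
tcp_rot: [3.14, -0.001, -0.012]
contact_force: [-2.8, -7.1, 9.9]
opening: 0.001
grasp_force: 5.1
```

Still free; I go on.

>>> send_rows --moves '[[[0,-0.001,-0.007,0,0,0,-1],[0,-0.001,-0.007,0,0,0,-1]]]'

```text
clock: 16.55
eef_pos: [620.7, -132.4, 220.6]
tcp_rot: [3.14, -0.001, -0.012]
contact_force: [-2.6, -8.5, 10.1]
opening: 0.0
grasp_force: 5.0
```

>>> send_rows --moves '[[[0,0,-0.007,0,0,0,-1]]]'

```text
clock: 16.65
eef_pos: [620.9, -132.3, 213.6]
tcp_rot: [3.14, -0.002, -0.013]
contact_force: [-1.0, -5.3, 8.9]
opening: -0.002
grasp_force: 4.5
```

>>> send_rows --moves '[[[0,0,-0.007,0,0,0,-1]]]'

```text
clock: 16.75
eef_pos: [620.9, -132.1, 206.5]
tcp_rot: [3.14, -0.002, -0.013]
contact_force: [-0.4, -3.9, 9.5]
opening: -0.0
grasp_force: 4.7
```

>>> send_rows --moves '[[[0,0,-0.007,0,0,0,-1]]]'

```text
clock: 16.85
eef_pos: [621.0, -132.1, 199.6]
tcp_rot: [3.14, -0.002, -0.012]
contact_force: [-0.1, -6.4, 9.5]
opening: 0.002
grasp_force: 4.7
```

>>> send_rows --moves '[[[0,0,-0.007,0,0,0,-1]]]'

```text
clock: 16.95
eef_pos: [621.0, -132.4, 192.6]
tcp_rot: [3.14, -0.002, -0.012]
contact_force: [-0.9, -7.1, 8.6]
opening: -0.001
grasp_force: 4.7
```

>>> send_rows --moves '[[[0,0.001,-0.007,0,0,0,-1]]]'

```text
clock: 17.05
eef_pos: [621.0, -131.1, 185.5]
tcp_rot: [3.14, -0.002, -0.013]
contact_force: [-0.1, -3.4, 9.1]
opening: 0.001
grasp_force: 4.6
```

>>> send_rows --moves '[[[0,0.001,-0.007,0,0,0,-1]]]'

```text
clock: 17.15
eef_pos: [621.0, -130.0, 178.5]
tcp_rot: [3.14, -0.002, -0.013]
contact_force: [0.2, -5.8, 9.2]
opening: -0.001
grasp_force: 4.6
```

>>> send_rows --moves '[[[0,0.001,-0.007,0,0,0,-1]]]'

```text
clock: 17.25
eef_pos: [621.1, -129.0, 171.5]
tcp_rot: [3.14, -0.002, -0.012]
contact_force: [0.2, -6.2, 9.3]
opening: -0.005
grasp_force: 4.5
```

>>> send_rows --moves '[[[0,0.002,-0.007,0,0,0,-1]]]'

```text
clock: 17.35
eef_pos: [621.0, -127.0, 164.5]
tcp_rot: [3.14, -0.002, -0.013]
contact_force: [-0.7, -2.3, 10.1]
opening: 0.002
grasp_force: 5.0
```

>>> send_rows --moves '[[[0,0.002,-0.007,0,0,0,-1]]]'

```text
clock: 17.45
eef_pos: [621.1, -124.8, 157.5]
tcp_rot: [3.141, -0.002, -0.013]
contact_force: [1.1, -5.3, 9.5]
opening: -0.0
grasp_force: 5.2
```

>>> send_rows --moves '[[[0,0.001,-0.004,0,0,0,-1]]]'

```text
clock: 17.55
eef_pos: [621.1, -123.7, 153.4]
tcp_rot: [3.141, -0.002, -0.012]
contact_force: [0.2, -6.2, 9.9]
opening: 0.002
grasp_force: 5.3
```

>>> send_rows --moves '[[[0,-0.002,0.015,0,0,0,-1],[0,-0.002,0.015,0,0,0,-1],[0,-0.002,0.015,0,0,0,-1],[0,-0.001,0.015,0,0,0,-1],[0,0.001,0.015,0,0,0,-1],[0,0.002,0.015,0,0,0,-1],[0,0.003,0.015,0,0,0,-1],[0,0.005,0.015,0,0,0,-1],[0,0.006,0.015,0,0,0,-1],[0,0.006,0.012,0,0,0,-1]]]'

```text
clock: 18.55
eef_pos: [620.5, -106.3, 301.7]
tcp_rot: [3.141, -0.0, -0.012]
contact_force: [1.3, -0.2, 0.6]
opening: 0.001
grasp_force: 0.0
```

>>> send_rows --moves '[[[0,0,0,0,0,0,-1],[0,0,0,0,0,0,-1],[0,0,0,0,0,0,-1],[0,0,0,0,0,0,-1]]]'

```text
clock: 18.95
eef_pos: [620.0, -107.0, 299.3]
tcp_rot: [-3.141, 0.002, -0.012]
contact_force: [0.3, -0.2, 0.5]
opening: 0.0
grasp_force: 0.0
```

>>> send_rows --moves '[[[0,0,-0.009,0,0,0,-1],[0,-0.003,-0.005,0,0,0,-1]]]'

```text
clock: 19.15
eef_pos: [620.6, -110.1, 285.5]
tcp_rot: [3.141, -0.0, -0.012]
contact_force: [0.8, -0.5, 2.0]
opening: -0.002
grasp_force: 1.3
```

>>> send_rows --moves '[[[0,-0.002,-0.005,0,0,0,-1]]]'

```text
clock: 19.25
eef_pos: [620.6, -112.6, 280.8]
tcp_rot: [3.141, -0.0, -0.012]
contact_force: [-0.9, -2.1, 3.9]
opening: 0.001
grasp_force: 2.1
```

>>> send_rows --moves '[[[0,-0.002,-0.005,0,0,0,-1]]]'

```text
clock: 19.35
eef_pos: [620.5, -114.6, 276.0]
tcp_rot: [3.141, -0.0, -0.012]
contact_force: [0.5, -2.6, 3.8]
opening: 0.002
grasp_force: 2.1
```

>>> send_rows --moves '[[[0,-0.003,-0.006,0,0,0,-1]]]'

```text
clock: 19.45
eef_pos: [620.5, -117.5, 270.3]
tcp_rot: [3.141, -0.0, -0.012]
contact_force: [-1.1, -2.8, 7.1]
opening: -0.003
grasp_force: 3.5
```

>>> send_rows --moves '[[[0,-0.002,-0.005,0,0,0,-1]]]'

```text
clock: 19.55
eef_pos: [620.5, -119.8, 265.4]
tcp_rot: [3.14, -0.0, -0.012]
contact_force: [-2.4, -4.6, 10.0]
opening: -0.003
grasp_force: 4.9
```

>>> send_rows --moves '[[[0,-0.002,-0.005,0,0,0,-1]]]'

```text
clock: 19.65
eef_pos: [620.4, -121.9, 260.8]
tcp_rot: [3.14, -0.001, -0.012]
contact_force: [-2.4, -3.7, 11.8]
opening: 0.006
grasp_force: 5.9
```

>>> send_rows --moves '[[[0,-0.002,-0.005,0,0,0,-1]]]'

```text
clock: 19.75
eef_pos: [620.4, -123.9, 256.0]
tcp_rot: [3.14, -0.001, -0.012]
contact_force: [-3.3, -4.6, 12.4]
opening: -0.0
grasp_force: 5.9
```

>>> send_rows --moves '[[[0,-0.002,-0.005,0,0,0,-1]]]'

```text
clock: 19.85
eef_pos: [620.4, -125.8, 251.0]
tcp_rot: [3.14, -0.001, -0.012]
contact_force: [-2.6, -4.3, 12.5]
opening: -0.0
grasp_force: 5.9
```

>>> send_rows --moves '[[[0,-0.002,-0.005,0,0,0,-1]]]'

```text
clock: 19.95
eef_pos: [620.4, -127.7, 246.0]
tcp_rot: [3.141, -0.0, -0.012]
contact_force: [-3.7, -3.0, 11.6]
opening: 0.001
grasp_force: 5.8
```

>>> send_rows --moves '[[[0,-0.001,-0.005,0,0,0,-1]]]'

```text
clock: 20.05
eef_pos: [620.3, -129.1, 241.1]
tcp_rot: [3.14, -0.001, -0.012]
contact_force: [-3.9, -7.1, 13.1]
opening: 0.003
grasp_force: 6.5
```

>>> send_rows --moves '[[[0,-0.001,-0.004,0,0,0,-1]]]'

```text
clock: 20.15
eef_pos: [620.3, -130.3, 237.1]
tcp_rot: [3.139, -0.0, -0.012]
contact_force: [-4.2, -6.5, 13.5]
opening: 0.0
grasp_force: 6.5
```

>>> send_rows --moves '[[[0,-0.001,-0.004,0,0,0,-1]]]'

```text
clock: 20.25
eef_pos: [620.3, -131.3, 233.2]
tcp_rot: [3.139, -0.001, -0.012]
contact_force: [-4.8, -6.3, 13.2]
opening: 0.002
grasp_force: 6.5
```

>>> send_rows --moves '[[[0,-0.001,-0.003,0,0,0,-1]]]'

```text
clock: 20.35
eef_pos: [620.3, -132.1, 230.1]
tcp_rot: [3.14, -0.0, -0.012]
contact_force: [-3.9, -5.3, 12.4]
opening: 0.001
grasp_force: 6.4
```

>>> send_rows --moves '[[[0,-0.001,-0.003,0,0,0,-1]]]'

```text
clock: 20.45
eef_pos: [620.3, -132.9, 227.2]
tcp_rot: [3.14, -0.0, -0.012]
contact_force: [-3.5, -3.6, 12.7]
opening: 0.003
grasp_force: 6.3
```

>>> send_rows --moves '[[[0,-0.001,-0.004,0,0,0,-1]]]'

```text
clock: 20.55
eef_pos: [620.3, -133.7, 223.2]
tcp_rot: [3.141, -0.0, -0.012]
contact_force: [-4.9, -3.8, 13.6]
opening: -0.001
grasp_force: 6.4
```

>>> send_rows --moves '[[[0,0,-0.004,0,0,0,-1]]]'

```text
clock: 20.65
eef_pos: [620.4, -134.2, 219.3]
tcp_rot: [3.14, -0.001, -0.012]
contact_force: [-4.6, -7.4, 13.7]
opening: -0.001
grasp_force: 6.8
```

>>> send_rows --moves '[[[0,0,-0.004,0,0,0,-1]]]'

```text
clock: 20.75
eef_pos: [620.5, -134.7, 215.4]
tcp_rot: [3.139, -0.001, -0.012]
contact_force: [-3.5, -7.2, 14.2]
opening: -0.002
grasp_force: 6.9
```

>>> send_rows --moves '[[[0,0,-0.004,0,0,0,-1]]]'

```text
clock: 20.85
eef_pos: [620.7, -134.7, 211.5]
tcp_rot: [3.139, -0.002, -0.012]
contact_force: [-4.3, -9.3, 14.1]
opening: 0.005
grasp_force: 7.0
```

>>> send_rows --moves '[[[0,0,-0.004,0,0,0,-1]]]'

```text
clock: 20.95
eef_pos: [620.8, -134.8, 207.6]
tcp_rot: [3.138, -0.002, -0.012]
contact_force: [-3.0, -10.0, 14.4]
opening: 0.001
grasp_force: 7.0
```

>>> send_rows --moves '[[[0,0,-0.004,0,0,0,-1]]]'

```text
clock: 21.05
eef_pos: [620.9, -134.9, 203.7]
tcp_rot: [3.138, -0.002, -0.012]
contact_force: [-2.6, -10.5, 14.3]
opening: -0.001
grasp_force: 7.1
```

>>> send_rows --moves '[[[0,0.001,-0.004,0,0,0,-1]]]'

```text
clock: 21.15
eef_pos: [621.3, -133.8, 199.8]
tcp_rot: [3.139, -0.003, -0.012]
contact_force: [-0.7, -6.9, 15.4]
opening: 0.002
grasp_force: 7.6
```

>>> send_rows --moves '[[[0,0.001,-0.004,0,0,0,-1]]]'

```text
clock: 21.25
eef_pos: [621.6, -132.9, 196.0]
tcp_rot: [3.138, -0.003, -0.012]
contact_force: [-1.7, -8.7, 16.1]
opening: -0.0
grasp_force: 8.1
```

>>> send_rows --moves '[[[0,0.001,-0.004,0,0,0,-1]]]'

```text
clock: 21.35
eef_pos: [621.7, -132.1, 192.2]
tcp_rot: [3.138, -0.004, -0.012]
contact_force: [-1.2, -8.0, 17.9]
opening: -0.001
grasp_force: 8.9
```

>>> send_rows --moves '[[[0,0.001,-0.004,0,0,0,-1]]]'

```text
clock: 21.45
eef_pos: [622.0, -131.2, 188.5]
tcp_rot: [3.138, -0.004, -0.012]
contact_force: [-2.6, -7.3, 18.1]
opening: -0.002
grasp_force: 9.3
```

>>> send_rows --moves '[[[0,0.001,-0.004,0,0,0,-1]]]'

```text
clock: 21.55
eef_pos: [622.1, -130.6, 184.7]
tcp_rot: [3.137, -0.005, -0.012]
contact_force: [-1.0, -8.7, 19.7]
opening: 0.001
grasp_force: 9.9
```

>>> send_rows --moves '[[[0,0.001,-0.003,0,0,0,-1]]]'

```text
clock: 21.65
eef_pos: [622.3, -129.4, 181.8]
tcp_rot: [3.137, -0.005, -0.012]
contact_force: [-2.3, -12.6, 20.8]
opening: -0.001
grasp_force: 10.2
```

>>> send_rows --moves '[[[0,0.001,-0.003,0,0,0,-1]]]'

```text
clock: 21.75
eef_pos: [622.4, -128.7, 179.0]
tcp_rot: [3.137, -0.005, -0.012]
contact_force: [-2.0, -12.1, 22.2]
opening: -0.004
grasp_force: 10.6
```

>>> send_rows --moves '[[[0,0.001,-0.002,0,0,0,-1]]]'

```text
clock: 21.85
eef_pos: [622.6, -127.2, 177.1]
tcp_rot: [3.138, -0.006, -0.012]
contact_force: [-2.0, -11.3, 23.1]
opening: 0.001
grasp_force: 10.5
```

The lever is stiff now, about 23 N, with 0.67 of the swing done. I let it up and see whether the platen holds and the lever is solid from the top.

```bash
python3 - <<'E'
from h import *
import pickle
pickle.dump([grab_frame("scene")["img"] for _ in range(2)],open("p1.pkl","wb"))
E
```

>>> send_rows --moves '[[[0,-0.002,0.01,0,0,0,-1],[0,-0.002,0.012,0,0,0,-1],[0,-0.001,0.012,0,0,0,-1],[0,0,0.014,0,0,0,-1],[0,0.001,0.014,0,0,0,-1],[0,0.003,0.014,0,0,0,-1],[0,0.005,0.014,0,0,0,-1],[0,0.006,0.014,0,0,0,-1],[0,0.006,0.014,0,0,0,-1],[0,0.006,0.014,0,0,0,-1]]]'

```text
clock: 22.95
eef_pos: [620.3, -102.2, 307.3]
tcp_rot: [3.142, 0.0, -0.012]
contact_force: [0.0, 0.3, -0.3]
opening: 0.003
grasp_force: 0.0
```

>>> send_rows --moves '[[[0,0,0,0,0,0,-1],[0,0,0,0,0,0,-1],[0,0,0,0,0,0,-1],[0,0,0,0,0,0,-1]]]'

```text
clock: 23.35
eef_pos: [620.0, -103.0, 305.4]
tcp_rot: [-3.141, 0.001, -0.012]
contact_force: [-0.1, -0.1, -0.3]
opening: 0.005
grasp_force: 0.0
```

```bash
python3 - <<'E'
from h import *
import pickle
a=pickle.load(open("p1.pkl","rb"));b=[grab_frame("scene")["img"] for _ in range(2)];pickle.dump(b,open("p2.pkl","wb"))
A=np.mean(a,0);B=np.mean(b,0)
# ram knob on head (u 322..336) and cushion (orange) position
for n,I in(("pressed",A),("released",B)):
    h=cv2.cvtColor(I.astype(np.uint8),cv2.COLOR_RGB2HSV)[265:310,330:370]
    m=cv2.inRange(h,(4,170,120),(16,255,255));y,x=np.nonzero(m);print(n,len(y),x.mean()+330,y.mean()+265,np.ptp(y))
g=[cv2.cvtColor(I.astype(np.uint8),cv2.COLOR_RGB2GRAY)[275:305,304:347].astype(np.float32) for I in(A,B)]
print("platen shift px",cv2.phaseCorrelate(g[0],g[1]),np.abs(g[0]-g[1]).mean())
g=[cv2.cvtColor(I.astype(np.uint8),cv2.COLOR_RGB2GRAY)[278:308,280:300].astype(np.float32) for I in(A,B)];print("ref diff",np.abs(g[0]-g[1]).mean())
E
```

```text
<stdin>:8: RuntimeWarning: Mean of empty slice.
  ret = ret.dtype.type(ret / rcount)
Traceback (most recent call last):
ValueError: zero-size array to reduction operation maximum which has no identity
```

```bash
python3 - <<'E'
from h import *
import pickle
a=pickle.load(open("p1.pkl","rb"));b=pickle.load(open("p2.pkl","rb"));w3=pickle.load(open("w3.pkl","rb"))[3]["img"]
for n,I in(("before strokes",w3),("pressed",np.mean(a,0)),("released",np.mean(b,0))):
    I=I.astype(float)[268:305,308:342];m=np.clip(I[...,0]-1.4*I[...,1]-10,0,None)
    y,x=np.mgrid[268:305,308:342];r=np.nonzero((m>10).any(1))[0]+268;print(n,(x*m).sum()/m.sum(),(y*m).sum()/m.sum(),r.min() if len(r) else None,r.max() if len(r) else None,m.sum().round())
A,B=[np.mean(k,0).mean(2).astype(np.float32) for k in(a,b)]
for n,s in(("platen",np.s_[278:303,304:346]),("ram top",np.s_[238:258,314:336]),("ref",np.s_[295:325,285:300])):
    print(n,np.abs(A[s]-B[s]).mean(),cv2.phaseCorrelate(A[s].copy(),B[s].copy()))
E
```

```text
before strokes 324.1635174418604 283.97819767441854 283 285 275.0
pressed 324.2606331947553 290.49024624240485 289 292 313.0
released 324.2566570420276 290.4289380814886 289 292 312.0
platen 1.0704764 ((0.5591457713895878, 0.5200539024937161), 1.0017714771694608)
ram top 1.125 ((-0.020106925817778176, -0.02173210643955592), 1.0278583275775115)
ref 1.1151851 ((0.4608406341550193, -0.07986412671831289), 0.9800104606151581)
```

>>> send_rows --moves '[[[0,-0.004,-0.012,0,0,0,-1],[0,-0.002,-0.006,0,0,0,-1],[0,-0.003,-0.005,0,0,0,-1]]]'

```text
clock: 23.75
eef_pos: [620.3, -112.4, 282.5]
tcp_rot: [3.141, 0.0, -0.012]
contact_force: [-1.3, -0.7, 3.1]
opening: 0.001
grasp_force: 1.5
```

>>> send_rows --moves '[[[0,-0.002,-0.005,0,0,0,-1]]]'

```text
clock: 23.85
eef_pos: [620.3, -114.6, 277.9]
tcp_rot: [3.141, 0.0, -0.012]
contact_force: [-0.7, -2.9, 3.5]
opening: 0.002
grasp_force: 2.0
```

>>> send_rows --moves '[[[0,-0.002,-0.005,0,0,0,-1]]]'

```text
clock: 23.95
eef_pos: [620.5, -116.4, 273.1]
tcp_rot: [3.141, -0.0, -0.012]
contact_force: [-0.5, -3.0, 4.1]
opening: 0.002
grasp_force: 2.0
```

>>> send_rows --moves '[[[0,-0.002,-0.003,0,0,0,-1]]]'

```text
clock: 24.05
eef_pos: [620.4, -118.0, 269.8]
tcp_rot: [-3.141, 0.0, -0.012]
contact_force: [-1.0, -0.5, 2.6]
opening: -0.006
grasp_force: 1.4
```

The lever is free again at the top, so that notch was not taken and the stroke has to be a full one. The force grows softly, about 0.45 N/mm. I repeat it to the notch point, with less sideways drift and watching the force.

>>> send_rows --moves '[[[0,-0.003,-0.007,0,0,0,-1],[0,-0.003,-0.007,0,0,0,-1],[0,-0.003,-0.007,0,0,0,-1],[0,-0.002,-0.007,0,0,0,-1],[0,-0.002,-0.007,0,0,0,-1],[0,-0.001,-0.007,0,0,0,-1]]]'

```text
clock: 24.65
eef_pos: [620.4, -132.1, 227.6]
tcp_rot: [3.142, 0.0, -0.012]
contact_force: [-0.9, -2.4, 4.3]
opening: -0.002
grasp_force: 2.0
```

>>> send_rows --moves '[[[0,-0.001,-0.006,0,0,0,-1],[0,-0.001,-0.006,0,0,0,-1],[0,-0.001,-0.006,0,0,0,-1]]]'

```text
clock: 24.95
eef_pos: [620.5, -135.0, 210.4]
tcp_rot: [3.141, -0.0, -0.012]
contact_force: [-2.8, -2.1, 11.3]
opening: 0.003
grasp_force: 5.4
```

>>> send_rows --moves '[[[0,0,-0.006,0,0,0,-1],[0,0,-0.006,0,0,0,-1]]]'

```text
clock: 25.15
eef_pos: [620.5, -135.9, 199.1]
tcp_rot: [3.14, -0.001, -0.012]
contact_force: [-5.6, -7.0, 15.7]
opening: -0.001
grasp_force: 7.8
```

>>> send_rows --moves '[[[0,0,-0.005,0,0,0,-1],[0,0,-0.005,0,0,0,-1]]]'

```text
clock: 25.35
eef_pos: [620.6, -136.2, 189.6]
tcp_rot: [3.139, -0.001, -0.012]
contact_force: [-6.3, -8.0, 18.3]
opening: -0.002
grasp_force: 9.3
```

>>> send_rows --moves '[[[0,0,-0.004,0,0,0,-1],[0,0,-0.004,0,0,0,-1]]]'

```text
clock: 25.55
eef_pos: [620.6, -136.1, 181.9]
tcp_rot: [3.139, -0.001, -0.012]
contact_force: [-6.8, -7.5, 20.7]
opening: 0.001
grasp_force: 10.5
```

>>> send_rows --moves '[[[0,0,-0.004,0,0,0,-1]]]'

```text
clock: 25.65
eef_pos: [620.6, -136.0, 178.1]
tcp_rot: [3.14, -0.001, -0.012]
contact_force: [-7.6, -5.9, 22.3]
opening: 0.001
grasp_force: 11.2
```

>>> send_rows --moves '[[[0,0.001,-0.003,0,0,0,-1]]]'

```text
clock: 25.75
eef_pos: [620.6, -135.6, 175.2]
tcp_rot: [3.138, -0.001, -0.012]
contact_force: [-8.2, -10.1, 22.6]
opening: 0.001
grasp_force: 11.5
```

>>> send_rows --moves '[[[-0.001,0,-0.003,0,0,0,-1]]]'

```text
clock: 25.85
eef_pos: [620.5, -135.5, 172.6]
tcp_rot: [3.139, -0.003, -0.012]
contact_force: [-4.7, -8.1, 23.2]
opening: -0.001
grasp_force: 11.9
```

>>> send_rows --moves '[[[-0.001,0,-0.003,0,0,0,-1]]]'

```text
clock: 25.95
eef_pos: [620.4, -135.4, 170.2]
tcp_rot: [3.139, -0.005, -0.012]
contact_force: [-2.0, -7.9, 24.9]
opening: -0.004
grasp_force: 12.3
```

>>> send_rows --moves '[[[0,0.001,-0.002,0,0,0,-1]]]'

```text
clock: 26.05
eef_pos: [620.5, -135.0, 168.3]
tcp_rot: [3.138, -0.006, -0.012]
contact_force: [-3.6, -12.2, 24.2]
opening: -0.002
grasp_force: 12.4
```

>>> send_rows --moves '[[[0,0,-0.003,0,0,0,-1]]]'

```text
clock: 26.15
eef_pos: [620.4, -134.8, 165.5]
tcp_rot: [3.138, -0.005, -0.012]
contact_force: [-4.9, -8.1, 26.2]
opening: -0.002
grasp_force: 13.1
```

>>> send_rows --moves '[[[0,0,-0.002,0,0,0,-1]]]'

```text
clock: 26.25
eef_pos: [620.5, -134.5, 163.5]
tcp_rot: [3.139, -0.005, -0.012]
contact_force: [-4.6, -7.5, 26.3]
opening: 0.001
grasp_force: 13.4
```

>>> send_rows --moves '[[[0,0,-0.002,0,0,0,-1]]]'

```text
clock: 26.35
eef_pos: [620.5, -134.4, 161.6]
tcp_rot: [3.139, -0.005, -0.012]
contact_force: [-4.7, -6.6, 27.7]
opening: -0.001
grasp_force: 13.8
```

>>> send_rows --moves '[[[0,0,-0.002,0,0,0,-1]]]'

```text
clock: 26.45
eef_pos: [620.5, -134.1, 159.7]
tcp_rot: [3.139, -0.005, -0.012]
contact_force: [-5.1, -4.7, 29.2]
opening: 0.001
grasp_force: 14.2
```

>>> send_rows --moves '[[[0,-0.001,0.01,0,0,0,-1],[0,-0.001,0.012,0,0,0,-1],[0,-0.001,0.015,0,0,0,-1],[0,0,0.015,0,0,0,-1],[0,0.003,0.015,0,0,0,-1],[0,0.004,0.015,0,0,0,-1],[0,0.005,0.015,0,0,0,-1],[0,0.006,0.015,0,0,0,-1],[0,0.007,0.017,0,0,0,-1],[0,0.006,0.017,0,0,0,-1]]]'

```text
clock: 27.45
eef_pos: [617.8, -103.8, 302.7]
tcp_rot: [-3.141, 0.002, -0.012]
contact_force: [0.3, -0.2, -0.2]
opening: -0.001
grasp_force: 0.0
```

>>> send_rows --moves '[[[0,0,0,0,0,0,-1],[0,0,0,0,0,0,-1],[0,0,0,0,0,0,-1],[0,0,0,0,0,0,-1]]]'

```text
clock: 27.85
eef_pos: [617.9, -104.9, 301.0]
tcp_rot: [-3.141, 0.002, -0.012]
contact_force: [-0.6, 0.5, -0.1]
opening: 0.002
grasp_force: 0.0
```

```bash
python3 - <<'E'
from h import *
import pickle
c=[grab_frame("scene")["img"] for _ in range(2)]
a=pickle.load(open("p1.pkl","rb"));b=pickle.load(open("p2.pkl","rb"))
for n,I in(("pressed4",np.mean(a,0)),("released4",np.mean(b,0)),("released5",np.mean(c,0))):
    I=I.astype(float)[268:305,308:342];m=np.clip(I[...,0]-1.4*I[...,1]-10,0,None)
    y,x=np.mgrid[268:305,308:342];print(n,(x*m).sum()/m.sum(),(y*m).sum()/m.sum(),m.sum().round())
print(sense()["eef_pos"])
E
```

```text
pressed4 324.2606331947553 290.49024624240485 313.0
released4 324.2566570420276 290.4289380814886 312.0
released5 324.2420696027102 290.43301509085313 325.0
[ 618.06449167 -104.93812583  301.44030973]
```

Platen at rest on the pack. A gentle test press tells whether the lever is now solid from the top.

>>> send_rows --moves '[[[0.001,-0.003,-0.009,0,0,0,-1],[0.001,-0.003,-0.007,0,0,0,-1],[0,-0.002,-0.003,0,0,0,-1]]]'

```text
clock: 28.25
eef_pos: [620.4, -113.4, 282.3]
tcp_rot: [3.141, 0.0, -0.013]
contact_force: [0.5, 0.2, 3.0]
opening: -0.002
grasp_force: 1.3
```

>>> send_rows --moves '[[[0,-0.001,-0.003,0,0,0,-1]]]'

```text
clock: 28.35
eef_pos: [620.4, -114.5, 280.0]
tcp_rot: [3.141, 0.0, -0.013]
contact_force: [-0.3, -1.9, 3.8]
opening: 0.0
grasp_force: 2.0
```

>>> send_rows --moves '[[[0,-0.002,-0.003,0,0,0,-1]]]'

```text
clock: 28.45
eef_pos: [620.4, -116.1, 277.2]
tcp_rot: [3.141, 0.0, -0.012]
contact_force: [-1.5, -1.8, 3.3]
opening: -0.003
grasp_force: 1.6
```

>>> send_rows --moves '[[[0,-0.001,-0.003,0,0,0,-1]]]'

```text
clock: 28.55
eef_pos: [620.5, -117.2, 274.3]
tcp_rot: [3.141, -0.0, -0.012]
contact_force: [-0.9, -2.9, 3.4]
opening: 0.003
grasp_force: 1.9
```

>>> send_rows --moves '[[[0,-0.001,-0.002,0,0,0,-1]]]'

```text
clock: 28.65
eef_pos: [620.5, -118.1, 272.2]
tcp_rot: [3.141, -0.0, -0.012]
contact_force: [-0.1, -3.6, 4.5]
opening: -0.003
grasp_force: 2.0
```

>>> send_rows --moves '[[[0,-0.001,-0.002,0,0,0,-1]]]'

```text
clock: 28.75
eef_pos: [620.5, -119.1, 270.3]
tcp_rot: [3.141, -0.0, -0.012]
contact_force: [-0.4, -3.5, 3.8]
opening: -0.001
grasp_force: 2.2
```

>>> send_rows --moves '[[[0,-0.001,-0.002,0,0,0,-1]]]'

```text
clock: 28.85
eef_pos: [620.5, -119.9, 268.3]
tcp_rot: [3.141, -0.0, -0.012]
contact_force: [-0.9, -2.1, 4.0]
opening: -0.002
grasp_force: 2.0
```

>>> send_rows --moves '[[[0,-0.001,-0.002,0,0,0,-1]]]'

```text
clock: 28.95
eef_pos: [620.5, -120.9, 266.2]
tcp_rot: [3.142, -0.0, -0.012]
contact_force: [-0.9, -3.4, 4.6]
opening: 0.003
grasp_force: 2.0
```

>>> send_rows --moves '[[[0,-0.001,-0.002,0,0,0,-1]]]'

```text
clock: 29.05
eef_pos: [620.4, -121.9, 264.1]
tcp_rot: [3.142, -0.0, -0.012]
contact_force: [-0.2, -3.3, 3.4]
opening: 0.002
grasp_force: 1.9
```

>>> send_rows --moves '[[[0,-0.002,-0.004,0,0,0,-1]]]'

```text
clock: 29.15
eef_pos: [620.4, -123.7, 260.2]
tcp_rot: [-3.141, -0.0, -0.012]
contact_force: [-1.4, -2.8, 3.4]
opening: -0.0
grasp_force: 1.8
```

>>> send_rows --moves '[[[0,-0.002,-0.004,0,0,0,-1]]]'

```text
clock: 29.25
eef_pos: [620.4, -125.6, 255.8]
tcp_rot: [-3.141, 0.0, -0.012]
contact_force: [-0.2, 0.3, 3.3]
opening: -0.0
grasp_force: 1.5
```

>>> send_rows --moves '[[[0,-0.002,-0.004,0,0,0,-1]]]'

```text
clock: 29.35
eef_pos: [620.4, -127.4, 251.7]
tcp_rot: [-3.14, 0.0, -0.012]
contact_force: [-0.1, 2.1, 2.1]
opening: 0.009
grasp_force: 1.1
```

>>> send_rows --moves '[[[0,-0.001,-0.004,0,0,0,-1]]]'

```text
clock: 29.45
eef_pos: [620.3, -128.7, 247.7]
tcp_rot: [-3.141, 0.0, -0.012]
contact_force: [-0.1, -0.4, 2.7]
opening: 0.002
grasp_force: 1.5
```

>>> send_rows --moves '[[[0,-0.001,-0.004,0,0,0,-1]]]'

```text
clock: 29.55
eef_pos: [620.3, -130.0, 243.8]
tcp_rot: [3.141, 0.0, -0.012]
contact_force: [-1.2, -1.3, 3.6]
opening: -0.001
grasp_force: 1.7
```

>>> send_rows --moves '[[[0,-0.002,-0.004,0,0,0,-1]]]'

```text
clock: 29.65
eef_pos: [620.3, -131.6, 239.8]
tcp_rot: [-3.141, 0.0, -0.012]
contact_force: [-0.5, 1.3, 2.4]
opening: -0.003
grasp_force: 1.2
```

>>> send_rows --moves '[[[0,0,-0.005,0,0,0,-1],[0,0,-0.005,0,0,0,-1]]]'

```text
clock: 29.85
eef_pos: [620.6, -132.3, 230.0]
tcp_rot: [3.141, -0.001, -0.012]
contact_force: [-0.6, -2.8, 4.2]
opening: 0.003
grasp_force: 2.0
```

>>> send_rows --moves '[[[0,-0.001,-0.004,0,0,0,-1]]]'

```text
clock: 29.95
eef_pos: [620.6, -133.0, 226.0]
tcp_rot: [3.141, -0.0, -0.012]
contact_force: [0.5, -1.4, 3.8]
opening: -0.003
grasp_force: 2.2
```

>>> send_rows --moves '[[[0,-0.001,-0.004,0,0,0,-1]]]'

```text
clock: 30.05
eef_pos: [620.6, -133.9, 222.2]
tcp_rot: [-3.142, -0.0, -0.012]
contact_force: [-0.8, -0.0, 5.4]
opening: 0.002
grasp_force: 2.9
```

>>> send_rows --moves '[[[0,0,-0.004,0,0,0,-1]]]'

```text
clock: 30.15
eef_pos: [620.6, -134.4, 218.4]
tcp_rot: [3.141, -0.001, -0.012]
contact_force: [-1.4, -5.9, 8.1]
opening: 0.0
grasp_force: 4.0
```

>>> send_rows --moves '[[[0,0,-0.004,0,0,0,-1]]]'

```text
clock: 30.25
eef_pos: [620.7, -134.8, 214.7]
tcp_rot: [3.14, -0.001, -0.012]
contact_force: [-2.2, -6.6, 11.0]
opening: -0.001
grasp_force: 4.8
```

>>> send_rows --moves '[[[0,0,-0.004,0,0,0,-1]]]'

```text
clock: 30.35
eef_pos: [620.7, -135.1, 211.0]
tcp_rot: [3.139, -0.001, -0.012]
contact_force: [-3.0, -7.7, 11.0]
opening: 0.006
grasp_force: 5.5
```

Same curve as the stroke before, so 0.75 rad was just missed. I complete this stroke slightly deeper, staying under 33 N.

>>> send_rows --moves '[[[0,0,-0.005,0,0,0,-1],[0,0,-0.005,0,0,0,-1],[-0.001,0,-0.005,0,0,0,-1],[0,0,-0.005,0,0,0,-1],[0,0,-0.005,0,0,0,-1]]]'

```text
clock: 30.85
eef_pos: [620.8, -136.2, 187.5]
tcp_rot: [3.138, -0.004, -0.012]
contact_force: [-1.9, -9.8, 19.1]
opening: 0.001
grasp_force: 9.6
```

>>> send_rows --moves '[[[-0.001,0,-0.005,0,0,0,-1],[0,0,-0.005,0,0,0,-1]]]'

```text
clock: 31.05
eef_pos: [620.8, -136.0, 178.2]
tcp_rot: [3.138, -0.006, -0.012]
contact_force: [-1.4, -8.5, 21.6]
opening: 0.004
grasp_force: 11.2
```

>>> send_rows --moves '[[[0,0.0005,-0.004,0,0,0,-1],[0,0.0005,-0.004,0,0,0,-1]]]'

```text
clock: 31.25
eef_pos: [620.8, -135.3, 170.5]
tcp_rot: [3.137, -0.006, -0.012]
contact_force: [-3.5, -11.8, 24.6]
opening: 0.002
grasp_force: 12.3
```

>>> send_rows --moves '[[[0,0.0005,-0.004,0,0,0,-1]]]'

```text
clock: 31.35
eef_pos: [620.8, -134.9, 166.7]
tcp_rot: [3.137, -0.006, -0.012]
contact_force: [-3.1, -11.2, 25.8]
opening: -0.001
grasp_force: 13.0
```

>>> send_rows --moves '[[[0,0,-0.003,0,0,0,-1]]]'

```text
clock: 31.45
eef_pos: [620.8, -134.7, 163.7]
tcp_rot: [3.138, -0.006, -0.012]
contact_force: [-3.4, -9.4, 26.0]
opening: 0.005
grasp_force: 13.5
```

>>> send_rows --moves '[[[0,0,-0.003,0,0,0,-1]]]'

```text
clock: 31.55
eef_pos: [620.8, -134.3, 160.9]
tcp_rot: [3.138, -0.006, -0.012]
contact_force: [-4.2, -5.6, 27.8]
opening: -0.0
grasp_force: 14.1
```

>>> send_rows --moves '[[[0,0,-0.002,0,0,0,-1]]]'

```text
clock: 31.65
eef_pos: [620.9, -134.0, 158.9]
tcp_rot: [3.139, -0.006, -0.012]
contact_force: [-4.4, -6.5, 29.2]
opening: 0.005
grasp_force: 14.4
```

>>> send_rows --moves '[[[0,0,-0.0015,0,0,0,-1]]]'

```text
clock: 31.75
eef_pos: [620.9, -133.8, 157.5]
tcp_rot: [3.139, -0.006, -0.012]
contact_force: [-3.9, -5.1, 29.6]
opening: -0.001
grasp_force: 14.6
```

```bash
python3 - <<'E'
from h import *
s=sense();print(s["eef_pos"],s["contact_force"])
f=grab_frame("scene");I=f["img"].astype(float);m=np.clip(I[...,0]-1.8*I[...,1]-20,0,None);m[:180]=0;m[260:]=0;m[:,:225]=0;m[:,290:]=0
ys,xs=np.nonzero(m>15);y,x=np.mgrid[:480,:640];print("bar px",(x*m).sum()/m.sum(),(y*m).sum()/m.sum(),xs.min(),xs.max(),ys.min(),ys.max())
for q in(.65,.7,.75,.8,.85):
    P=np.array([[618+dx,44-180*np.cos(.55-q),170+180*np.sin(.55-q)] for dx in(-45,0,45)]);print(q,proj(f,P).round(1).tolist())
g=__import__("pickle").load(open("w3.pkl","rb"))[3];print("q0 model",proj(g,[[618,44-153.5,264]]),"seen 260.97 207.9")
E
```

```text
[ 620.85130691 -133.83281872  157.49016905] [-3.85293172 -5.09170454 29.64582901]
bar px 257.97928932961474 242.40088833798163 250 267 235 250
0.65 [[265.5, 230.1], [257.7, 236.6], [249.6, 243.3]]
0.7 [[266.0, 232.5], [258.2, 239.0], [250.1, 245.7]]
0.75 [[266.5, 234.9], [258.8, 241.4], [250.7, 248.2]]
0.8 [[267.2, 237.3], [259.4, 243.9], [251.4, 250.6]]
0.85 [[268.0, 239.7], [260.2, 246.3], [252.2, 253.1]]
q0 model [[262.10363371 208.31582815]] seen 260.97 207.9
```

>>> send_rows --moves '[[[0,0,-0.0015,0,0,0,-1]]]'

```text
clock: 31.9
eef_pos: [620.9, -133.6, 156.2]
tcp_rot: [3.139, -0.006, -0.012]
contact_force: [-4.7, -4.4, 28.9]
opening: 0.0
grasp_force: 14.9
```

>>> send_rows --moves '[[[0,0,-0.0015,0,0,0,-1]]]'

```text
clock: 32.0
eef_pos: [620.9, -133.4, 154.7]
tcp_rot: [3.14, -0.006, -0.012]
contact_force: [-4.9, -3.1, 31.0]
opening: 0.0
grasp_force: 15.3
```

>>> send_rows --moves '[[[0,-0.001,0.006,0,0,0,-1]]]'

```text
clock: 32.1
eef_pos: [620.9, -134.3, 160.0]
tcp_rot: [3.14, -0.006, -0.012]
contact_force: [-2.5, -3.8, 27.2]
opening: -0.002
grasp_force: 13.3
```

>>> send_rows --moves '[[[0,-0.001,0.008,0,0,0,-1]]]'

```text
clock: 32.2
eef_pos: [620.8, -135.3, 168.2]
tcp_rot: [3.14, -0.006, -0.012]
contact_force: [-2.2, -3.1, 21.3]
opening: -0.0
grasp_force: 11.0
```

>>> send_rows --moves '[[[0,0,0.01,0,0,0,-1]]]'

```text
clock: 32.3
eef_pos: [620.7, -135.9, 177.9]
tcp_rot: [3.139, -0.006, -0.012]
contact_force: [0.1, -7.2, 17.7]
opening: -0.004
grasp_force: 8.7
```

>>> send_rows --moves '[[[0,0,0.01,0,0,0,-1]]]'

```text
clock: 32.4
eef_pos: [620.7, -136.2, 187.8]
tcp_rot: [3.138, -0.006, -0.012]
contact_force: [1.9, -7.9, 13.1]
opening: 0.002
grasp_force: 7.1
```

The force falls along the same curve on release, and the lever always stiffens from the same place (about z 220), so the platen has been holding tight since stroke 4. The 12–13 N plateau before that was the cushion compressing. The lever is solid now, so no more pressing: I let it spring up and move clear.

>>> send_rows --moves '[[[0,0,0.014,0,0,0,-1],[0,0.001,0.014,0,0,0,-1],[0,0.002,0.014,0,0,0,-1],[0,0.004,0.014,0,0,0,-1],[0,0.005,0.014,0,0,0,-1],[0,0.006,0.014,0,0,0,-1],[0,0.007,0.016,0,0,0,-1],[0,0.004,0.02,0,0,0,-1],[0,0,0.03,0,0,0,-1],[0,0,0.03,0,0,0,-1]]]'

```text
clock: 33.4
eef_pos: [617.7, -104.3, 365.7]
tcp_rot: [-3.141, 0.002, -0.011]
contact_force: [0.2, 0.1, 0.0]
opening: -0.004
grasp_force: 0.0
```

>>> send_rows --moves '[[[-0.02,-0.01,0.01,0,0,0,-1],[-0.04,-0.02,0,0,0,0,-1],[-0.04,-0.02,0,0,0,0,-1],[-0.04,-0.02,0,0,0,0,-1],[-0.03,-0.02,0,0,0,0,-1],[0,0,0,0,0,0,-1],[0,0,0,0,0,0,-1],[0,0,0,0,0,0,-1]]]'

```text
clock: 34.2
eef_pos: [449.0, -194.8, 375.0]
tcp_rot: [-3.141, -0.0, -0.012]
contact_force: [0.3, 0.1, 0.0]
opening: 0.003
grasp_force: 0.0
```

```bash
python3 - <<'E'
from h import *
import pickle
s=sense();print(s["clock"],s["eef_pos"],s["contact_force"])
t=grab_frame("top");g=grab_frame("scene")
c=np.hstack([cv2.resize(t["img"][150:275,240:410],(400,294),interpolation=cv2.INTER_CUBIC),cv2.resize(g["img"][195:331,230:415],(400,294),interpolation=cv2.INTER_CUBIC)])
save("c6.png",cv2.convertScaleAbs(c,alpha=1.5))
h=cv2.cvtColor(t["img"],cv2.COLOR_RGB2HSV);m=cv2.inRange(h,(8,60,100),(22,160,255))
pts=[(u,np.nonzero(m[200:250,u])[0].max()+200.5) for u in range(279,316) if m[200:250,u].any()]
X=onplane(t,pts,42);p=np.polyfit(X[:,1],X[:,0],1);print("front edge deg",np.degrees(p[0]),"x",np.polyval(p,136))
m2=cv2.inRange(h,(0,150,60),(6,255,255));k,l,st,ce=cv2.connectedComponentsWithStats(m2)
print([ (ce[i],onplane(t,[ce[i]],276)[0].round(1)) for i in range(1,k) if st[i,4]>150])
b=np.mean(pickle.load(open("p2.pkl","rb")),0);I=g["img"].astype(float)
for J in(b,I):
    J=J[268:305,308:342];m=np.clip(J[...,0]-1.4*J[...,1]-10,0,None);y,x=np.mgrid[268:305,308:342];print((y*m).sum()/m.sum())
E
```

```text
34.2 [ 449.0027653  -194.76373381  374.97338614] [0.25461873 0.12539293 0.03261237]
front edge deg -0.37069604268852435 x 552.1911268487314
[(array([399.80144404, 190.4368231 ]), array([ 616.8, -108.3,  276. ]))]
290.4289380814886
290.4626474442988
```

View pics/c6.png

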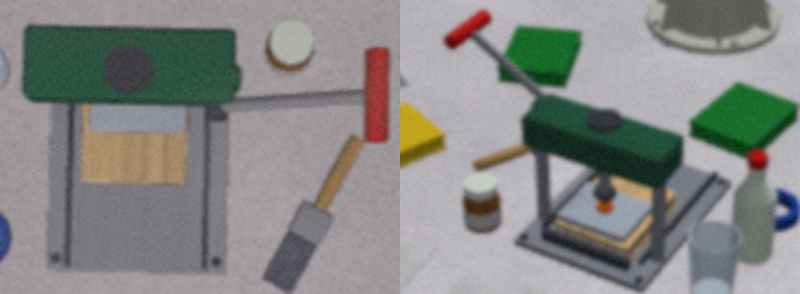

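The lever is fully up, with the bar at (375,95) in the crop just where it started. The platen rests on the pack, and the pack's front edge at x 552 is where home should be.

```bash
python3 -c "
from rig import sign_off;print(sign_off())"
```

```text
the job is handed in; nothing more can be done
None
```

I handed the job in at 34 s of the 67 s allowed: the pack is home against the back stop, the platen is tight on it, and the lever went solid and sprang back up; after it first went stiff I pressed it twice more, peaking near 31 N, under the 35 N limit.

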